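Sweep the jig plate clear and fit its spacer and collar

ROBOT

A 6-joint arm with a two-finger parallel gripper is mounted at the origin on the work surface. World frame = base frame: x ahead of the robot, y to its left, z up, the work surface at z = 0. Lengths are in m, angles in rad, forces in N, time in s.
With the tool pointing down it reaches from about 0.35 to 0.975 m from the base axis. Payload 4.9 kg.
Tool frame: the origin (TCP) lies at the very end of the fingers, on their centre line; the grasp point (between the pads) lies 19 mm behind it; z points along the fingers, y is the line along which they close (so a half turn about z gives the same grasp; the last joint's range is limited). The gripper opens to 85 mm and grips with 20 to 120 N. Pads are 22 mm wide; open, the fingers measure 114 mm over their backs; the gripper's body (76 mm by 85 mm) begins 54 mm behind the grasp point. The pads swing forward as they close: fully open they stand 13 mm farther back than shut.
Start: joints at [-1.256, 0.053, 1.613, -0, 1.476, -0.119], TCP at [0.263, -0.567, 0.206] pointing down, gripper open.
Joint ranges: [-3.01, 3.01], [-1.01, 2.22], [0.06, 2.58], [-1.02, 4.17], [0.09, 2.62], [-3.14, 3.14]. Speed limits (rad/s): [2.57, 2.57, 3.14, 3.14, 3.14, 3.14].

INTERFACE

Orientations are given as a rotation vector (axis times angle).
In Python, from station import get_obs, get_image, get_calibration, finish_job gives the robot as it stands.
- The arm moves only by the tool servo_tool, never from a script. Its argument "increments" is a list of rows, each a list of 5 numbers: the opening, from 0 (shut) to 1 (fully open), then the shift along the tool's x, y, z in mm, then the turn about the tool's z in degrees. In form: [[jaw, tx, ty, tz, spin], ...]. A call has 1 to 12 rows; each row shifts and turns the commanded pose from where the row before left it, along the tool's axes as they then stand; what a row does not reach is not made up. A row lasts 1/8 s, in which the tool goes at most 62.5 mm and 10.7 degrees, less where a joint would pass 70% of its speed; a pose out of reach is approached as far as the arm can. A call is refused whole if a number of a shift passes 62.5 or a number of a turn 10.7, either way. A call with a gripper value outside its range is refused whole. The fingers move at their own pace and stop on an object; "force" is the grip in N (left out, the last holds). Time passes only in rows, so rows that do not move let the fingers close. It gives the time, the measured TCP pose, the force, the opening and the grip force at its end, in the units of the state.
- get_obs(): the state, without advancing time (a new reading comes with each control period).
- get_image(name): name is "side" or "top" or "wrist"; returns the picture (400x640x3 uint8, red, green, blue); there is no depth.
- get_calibration(name): a dict with "fx", "fy", "cx", "cy" (pixels), "R" (3x3) and "t" (3): a world point X has camera coordinates R X + t; the wrist camera has in their place "mount" (4x4, takes a point from camera to tool coordinates, whose origin is the TCP and whose axes are the flange's). Camera axes: x right, y down, z forward; pixel columns grow to the right and rows downward; lengths in m; the calibration is good to about 2 mm. A picture is of the moment at which its call begins: read the wrist's pose just before it. get_calibration takes no time and is no camera call.
- finish_job(): hands the job in; it is judged then, once.
The state is a dict: "t": time; "q": joint angles; "dq": joint speeds; "effort": joint torques, N m; "tool_pos": TCP position; "tool_rot": TCP orientation; "contact_force": force on the tool from outside, world axes, zero at the start; "wrist_torque": the same for the moment, N m; "opening": finger opening in m; "grip_force": force on a finger pad.
Only numpy, scipy, OpenCV 4.12 (cv2) and the standard library are available. Lean on these libraries where they do the work, as an engineer would, in place of code of your own. Each camera call takes 0.05 s, during which the arm holds its last target. There are 200 camera calls.

TASK

Take the wooden scraper block and sweep all five wood chips off the aluminium jig plate into the blue trough along its edge, without the gripper touching the chips, and stand the scraper back upright on the middle of its cork mat. Only when the plate has been swept clear, thread the brass spacer and then the red collar down the plate's post, the spacer fully home on the plate and the collar fully home on the spacer. Leave the glue bottle and the trivet where they are.

Things in the scene. Friction and masses are not known exactly. Their poses are not given: they have to be found in the camera images.
- jig: Fixed jig: aluminium plate 260 (x) x 280 (y) mm, top 50 mm above the bench, from y = -120 to +160 in the jig frame. Origin on the bench. Wooden fences 12 wide, 14 high along both x sides, 236 mm apart inside; the y ends are open. The blue trough lies along the y = -120 end: chips are swept to the jig's -y. A steel post stands near the other end.
- post_foot (a point): Where the axis of the post meets the plate's top (jig frame x 0, y +100, z 50 mm); axes as the jig. The steel post is 18 mm thick, 60 mm high, the last 10 mm tapered.
- plate_edge (a point): Middle of the plate's edge over the trough, at the plate's top (jig frame x 0, y -120, z 50 mm); axes as the jig.
- trough (a point): Middle of the trough's inner floor, 6 mm above the bench (jig frame x 0, y -167, z 6 mm); axes as the jig. Blue metal trough, inside 248 (x) x 94 (y) mm, outer wall top 45 mm, end walls 64 mm above the bench.
- scraper: Dark wooden scraper block standing upright on the cork mat. Foot 30 (x) x 130 (y) mm, 26 mm high, its lowest 10 mm black rubber; on it a grip bar 20 (x) x 90 (y) mm that reaches from 26 to 70 mm above the underside. Origin at the centre of the underside, z up; sweeps along its x. 0.18 kg.
- mat: Fixed cork mat 90 (x) x 160 (y) mm, 4 mm thick, flat on the bench; the scraper's place, the scraper's long side along the mat's long side. Origin at the centre of its underside.
- spacer: Brass spacer ring lying flat, outside diameter 56, bore 22, height 18 mm. Origin at the centre of its underside, z along the bore, up.
- collar: Red plastic collar ring, smaller and taller, lying flat, outside diameter 42, bore 22, height 24 mm. Origin at the centre of its underside, z along the bore, up.
- chip0: Loose pale wood chip on the plate, a block 28 x 18 x 14 mm. Origin at the centre of its underside as it starts.
- chip1: Loose pale wood chip on the plate, a block 24 x 20 x 12 mm. Origin at the centre of its underside as it starts.
- chip2: Loose pale wood chip on the plate, a block 22 x 22 x 15 mm. Origin at the centre of its underside as it starts.
- chip3: Loose pale wood chip on the plate, a block 28 x 16 x 12 mm. Origin at the centre of its underside as it starts.
- chip4: Loose pale wood chip on the plate, a block 26 x 20 x 16 mm. Origin at the centre of its underside as it starts.
- glue: Bystander: yellow glue bottle with an orange cap, 54 mm diameter, 150 mm high, upright. Origin at the centre of its underside.
- trivet: Bystander: finished round wooden trivet, 110 mm diameter, 12 mm thick. Origin at the centre of its underside.
Things that resemble listed ones, but are neither listed nor needed, are in the scene too. Several things have the shape of the collar; the one meant has the colours described above.

How it is judged:
By the outcome, as a careful person would: the job done as asked, in the order asked, and still so for the second after the job is handed in, with the robot touching nothing.
It also fails if it takes over 72 s, if anything falls off the work surface, if the arm or the gripper's body presses on something with over 40 N, if the wrist force passes 120 N, or if a joint passes its speed limit or range.

## Working session

There is one attempt and no reset: what is moved stays moved. The work goes in short steps, Python scripts to look and compute and a tool call to move; the robot and the scene stay as the last step left them, time stands still between calls to the robot, and variables do not carry over. Pictures are saved under pics/ and viewed, at most 10 in all, crops included, and the job is handed in when it is done.

Besides the shell and the picture viewer there is one more tool, called after "Call:" by a JSON object that holds its "fn" and its "kwargs". servo_tool: Moves the arm, as the interface text tells. Its arguments: {"type":"object","properties":{"increments":{"type":"array"},"force":{"type":"number"}},"required":["increments"]}

```bash
mkdir -p pics; ls; python3 - <<'E'
from station import *
import cv2,numpy as np
for n in("top","side"):
    im=get_image(n); cv2.imwrite(f"pics/{n}0.png",im[:,:,::-1]); cv2.imwrite(f"pics/{n}0b.png",cv2.resize(im[:,:,::-1],(800,500),interpolation=cv2.INTER_CUBIC))
    c=get_calibration(n);print(n,{k:np.round(v,4).tolist() for k,v in c.items()})
print(get_calibration("wrist")); print(get_obs())
E
```

```text
pics
top {'fx': 389.8144, 'fy': 389.8144, 'cx': 318.9597, 'cy': 197.6827, 'R': [[0.0043, -1.0, -0.0002], [-0.9978, -0.0043, -0.0654], [0.0654, 0.0005, -0.9979]], 't': [-0.0437, 0.499, 1.2951]}
side {'fx': 449.5533, 'fy': 449.5533, 'cx': 322.5076, 'cy': 197.3045, 'R': [[-0.8636, -0.5042, 0.0064], [-0.3434, 0.5789, -0.7396], [0.3692, -0.6409, -0.673]], 't': [0.4076, 0.2644, 1.034]}
{'fx': 349.4130495862375, 'fy': 349.4130495862375, 'cx': 322.88712723572377, 'cy': 203.94387776523124, 'mount': array([[ 1.07733654e-04, -9.66373678e-01, -2.57141797e-01,
         6.50446914e-02],
       [ 9.99999787e-01, -6.12655000e-05,  6.49209890e-04,
        -8.96002983e-04],
       [-6.43133270e-04, -2.57141812e-01,  9.66373466e-01,
        -1.68613091e-01],
       [ 0.00000000e+00,  0.00000000e+00,  0.00000000e+00,
         1.00000000e+00]])}
{'t': 0.1, 'q': array([-1.25602133e+00,  5.32932035e-02,  1.61415761e+00, -6.37975997e-06,
        1.47601971e+00, -1.18995862e-01]), 'dq': array([ 5.93742178e-05, -5.08493012e-04, -3.06757307e-03, -4.02766042e-04,
        5.10125042e-04, -9.05124203e-04]), 'effort': array([ 2.81880975e-04, -3.94905710e+01, -3.71361601e+01, -1.21551388e-04,
        3.89425404e-03,  1.00727542e-05]), 'tool_pos': array([ 0.26249318, -0.56652571,  0.204684  ]), 'tool_rot': array([-3.06616798e+00, -6.75635302e-01,  2.98040327e-04]), 'contact_force': array([ 0.30616248,  0.1743811 , -0.06824335]), 'wrist_torque': array([-0.08390207, -0.01922232, -0.01824487]), 'grip_force': 0.0, 'opening': 0.08531000284947936}
```

View pics/top0b.png

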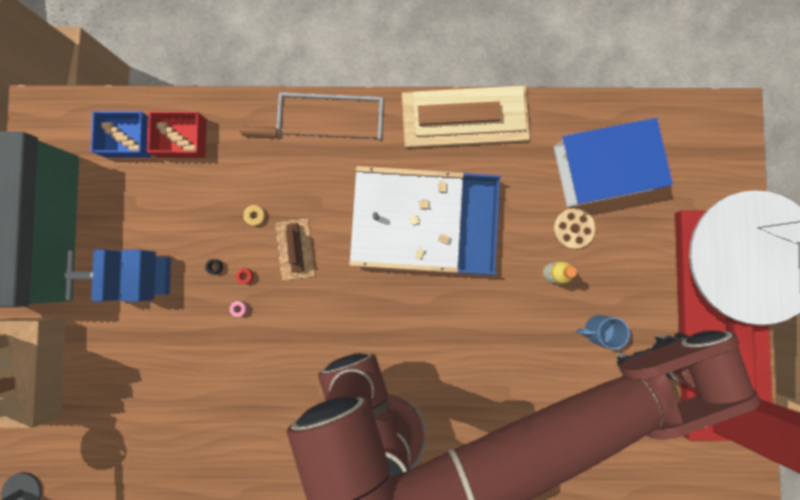

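View pics/side0b.png

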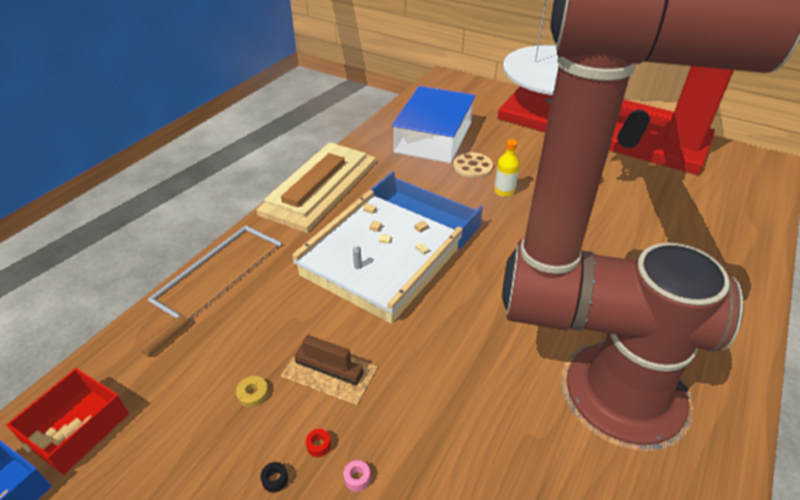

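Top view (800-px scale): rings at yellow (254,215), black (214,267), red (245,276) and pink (238,309). Brass/yellow is the spacer. The only red ring is the collar; black and pink are decoys. Scraper/mat is at (295,248), jig at (425,220), and the trough to its right. I'll confirm in an enlarged crop.

```bash
cat > h.py <<'E'
import numpy as np,cv2
from station import *
from scipy.spatial.transform import Rotation as Ro
def cam(n,obs=None):
    c=get_calibration(n)
    if n=="wrist":
        T=np.eye(4);T[:3,:3]=Ro.from_rotvec(obs["tool_rot"]).as_matrix();T[:3,3]=obs["tool_pos"]
        M=T@c["mount"];R=M[:3,:3].T;t=-R@M[:3,3]
    else:R,t=np.array(c["R"]),np.array(c["t"])
    return c,R,t
def px2w(n,u,v,z,obs=None):
    c,R,t=cam(n,obs);d=R.T@np.array([(u-c["cx"])/c["fx"],(v-c["cy"])/c["fy"],1]);o=-R.T@t
    return o+d*(z-o[2])/d[2]
def w2px(n,X,obs=None):
    c,R,t=cam(n,obs);p=R@np.array(X)+t
    return np.array([c["fx"]*p[0]/p[2]+c["cx"],c["fy"]*p[1]/p[2]+c["cy"]])
E
python3 - <<'E'
import cv2
im=cv2.imread("pics/top0.png")
cv2.imwrite("pics/c1.png",cv2.resize(im[125:262,160:410],None,fx=3.2,fy=3.2,interpolation=cv2.INTER_CUBIC))
E
```

```text
(no output)
```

View pics/c1.png

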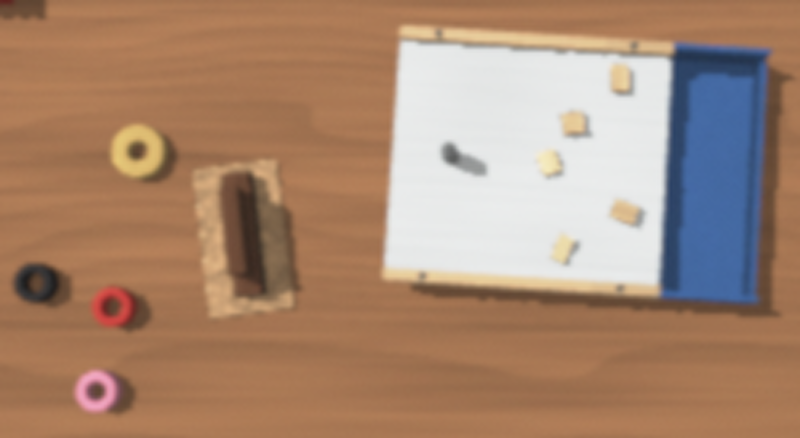

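Confirmed: the red ring is at crop (113,307), brass at (138,151), with black (37,283) and pink (97,391) as decoys. The scraper's grip is at about (236,225), five chips are at (620,78), (573,122), (549,162), (626,212) and (564,249), and the post is at about (448,153).

```bash
python3 - <<'E'
from h import *
from scipy.optimize import least_squares
def o(x,y): return 160+(x+.5)/3.2-.5,125+(y+.5)/3.2-.5
J=[((130,160,64),(400,26)),((130,-120,64),(675,42)),((-130,160,64),(383,279)),((-130,-120,64),(660,296)),((118,-120,50),(672,56)),((-118,-120,50),(662,285))]
def pose(P,p0,zs=0):
    def f(p):
        c,s=np.cos(p[2]),np.sin(p[2]);r=[]
        for (x,y,z),q in P:
            r+=list(w2px("top",[p[0]+(c*x-s*y)/1e3,p[1]+(s*x+c*y)/1e3,z/1e3])-np.array(o(*q)))
        return r
    s=least_squares(f,p0);print("res",np.round(s.fun,1));return s.x
j=pose(J,[.55,-.05,0]);print("jig",j.round(4),np.degrees(j[2]))
m=pose([((45,80,4),(193,171)),((45,-80,4),(276,160))][:0]+[((45,80,4),(193,171)),((45,-80,4),(211+0,317))][:0]+[((80,45,4),(193,171)),((80,-45,4),(276,160)),((-80,-45,4),(296,303)),((-80,45,4),(211,317))],[.5,.2,0]);print("mat long-axis",m.round(4),np.degrees(m[2]))
R=lambda a:np.array([[np.cos(a),-np.sin(a)],[np.sin(a),np.cos(a)]])
print("post",(j[:2]+R(j[2])@[0,.1]).round(4),"top px",px2w("top",*o(448,150),.11).round(4))
for n,q,z in[("spacer",(138,151),.018),("collar",(113,307),.024)]+[("chip",q,.064) for q in((620,77),(573,121),(549,161),(626,211),(564,248))]:
    w=px2w("top",*o(*q),z);print(n,w.round(4),"jigxy",(R(j[2]).T@(w[:2]-j[:2])).round(3) if n=="chip" else "")
for q in((222,172),(245,170),(232,278),(250,274)):print("grip",px2w("top",*o(*q),.074).round(3))
ob=get_obs();print(Ro.from_rotvec(ob["tool_rot"]).as_matrix().round(3))
E
```

```text
res [ 0.4 -0.  -0.3  0.   0.4  0.1  0.3 -0.  -0.1  0.1 -0.7 -0.2]
jig [ 0.5702 -0.0819 -0.0558] -3.1971626770728214
res [-0.2 -0.5 -0.  -0.9  0.   0.9  0.2  0.4]
mat long-axis [0.4947 0.2405 0.1498] 8.585318951865432
post [0.5757 0.018 ] top px [0.575  0.0193 0.11  ]
spacer [0.5847 0.3509 0.018 ] jigxy 
collar [0.4204 0.3712 0.024 ] jigxy 
chip [ 0.6569 -0.1535  0.064 ] jigxy [ 0.091 -0.067]
chip [ 0.6114 -0.1055  0.064 ] jigxy [ 0.042 -0.021]
chip [ 0.5703 -0.0812  0.064 ] jigxy [0.    0.001]
chip [ 0.5196 -0.1594  0.064 ] jigxy [-0.046 -0.08 ]
chip [ 0.4817 -0.0966  0.064 ] jigxy [-0.087 -0.02 ]
grip [0.556 0.249 0.074]
grip [0.559 0.226 0.074]
grip [0.45  0.237 0.074]
grip [0.454 0.219 0.074]
[[ 0.907  0.42  -0.001]
 [ 0.42  -0.907  0.002]
 [ 0.    -0.002 -1.   ]]
```

Call:
{"fn": "servo_tool", "kwargs": {"increments": [[1, 0, 0, 0, 8.4], [1, 0, 0, 0, 8.4], [1, 25, -54, 0, 0], [1, 25, -54, 0, 0], [1, 25, -54, 0, 0], [1, 25, -54, 0, 0], [1, 25, -54, 0, 0], [1, 25, -54, 0, 0], [1, 25, -54, 0, 0], [1, 25, -54, 0, 0], [1, 25, -54, 0, 0], [1, 25, -54, 0, 0]], "force": 60}}

```text
t: 1.6
tool_pos: [0.4346, 0.0046, 0.2056]
tool_rot: [3.134, 0.22, 0.001]
contact_force: [0.4, -0.2, 0.2]
opening: 0.0858
grip_force: 0.0
```

Call:
{"fn": "servo_tool", "kwargs": {"increments": [[1, 25, -54, 0, 0], [1, 25, -54, 0, 0], [1, 25, -54, 0, 0], [1, 25, -54, 0, 0], [1, 0, 0, 0, 0]]}}

```text
t: 2.22
tool_pos: [0.503, 0.2336, 0.2046]
tool_rot: [-3.133, -0.228, 0.003]
contact_force: [0.3, -1.2, -0.2]
opening: 0.0852
grip_force: 0.0
```

```bash
python3 - <<'E'
from h import *
import pickle
o=get_obs();im=get_image("wrist");pickle.dump(o,open("o1.pkl","wb"))
cv2.imwrite("pics/w1.png",im[:,:,::-1]);print(o["t"],o["tool_pos"],o["tool_rot"],o["dq"].round(3))
cv2.imwrite("pics/w1b.png",cv2.resize(im[:,:,::-1],(800,500),interpolation=cv2.INTER_CUBIC))
E
```

```text
2.225 [0.50299588 0.23357728 0.2045851 ] [-3.13319523 -0.22829309  0.00336966] [-0.057 -0.048  0.043 -0.028  0.02  -0.022]
```

View pics/w1b.png

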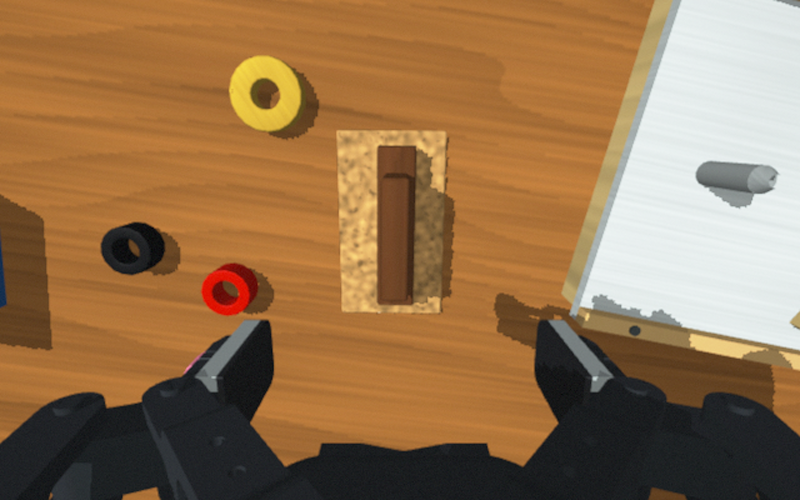

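The wrist view shows the mat at (337–447, 131–312), the scraper at (378–415, 146–304) with grip-bar top edge at (384–410, 176), brass top centre at (265,92), red top centre at (229,290), and the post from base (703,177) to tip (772,180).

```bash
python3 - <<'E'
from h import *
import pickle
from scipy.optimize import least_squares
ob=pickle.load(open("o1.pkl","rb"))
o=lambda q:((q[0]+.5)*.8-.5,(q[1]+.5)*.8-.5)
def pose(P,p0):
    def f(p):
        c,s=np.cos(p[2]),np.sin(p[2]);r=[]
        for (x,y,z),q in P: r+=list(w2px("wrist",[p[0]+(c*x-s*y)/1e3,p[1]+(s*x+c*y)/1e3,z/1e3],ob)-np.array(o(q)))
        return r
    s=least_squares(f,p0);print("res",np.round(s.fun,1));print(s.x.round(4),np.degrees(s.x[2]))
print("mat");pose([((80,45,4),(337,131)),((80,-45,4),(447,130)),((-80,-45,4),(440,312)),((-80,45,4),(342,312))],[.49,.24,.1])
print("scr");pose([((65,15,30),(378,147)),((65,-15,30),(415,147)),((45,10,74),(385,176)),((45,-10,74),(410,176))],[.49,.24,.1])
print("spacer",px2w("wrist",*o((265,92.5)),.018,ob),"collar",px2w("wrist",*o((229,290)),.024,ob))
im=cv2.imread("pics/w1.png");h=cv2.cvtColor(im,cv2.COLOR_BGR2HSV)
print(px2w("wrist",*o((773,180)),.11,ob),px2w("wrist",*o((703,177)),.05,ob))
R=Ro.from_rotvec(ob["tool_rot"]).as_matrix();print("phi",np.degrees(np.arctan2(R[1,0],R[0,0])),R[:,2])
E
```

```text
mat
res [-0.6 -1.5  0.   0.1  0.8  1.2 -0.2  0.6]
[0.4931 0.2435 0.1372] 7.859058884362661
scr
res [-0.5 -0.6  1.4 -1.5 -2.2  1.3  1.4  0.7]
[0.4969 0.2368 0.1725] 9.8824246937574
spacer [0.58515721 0.35366298 0.018     ] collar [0.42302796 0.37191531 0.024     ]
[0.57530131 0.02242607 0.11      ] [0.57177423 0.02334292 0.05      ]
phi 8.334737430325985 [-2.14609118e-03 -6.65346393e-05 -9.99997695e-01]
```

Call:
{"fn": "servo_tool", "kwargs": {"increments": [[1, -5, -3, 20, 0], [1, 0, 0, 50, 0], [1, 0, 0, 50, 0], [1, 0, 0, 35, 0], [1, 0, 0, 12, 0], [1, 0, 0, 0, 0], [0, 0, 0, 0, 0], [0, 0, 0, 0, 0], [0, 0, 0, 0, 0], [0, 0, 0, 0, 0], [0, 0, 0, 0, 0], [0, 0, 0, 0, 0]], "force": 70}}

```text
t: 3.78
tool_pos: [0.4986, 0.2333, 0.0398]
tool_rot: [-3.133, -0.221, -0.002]
contact_force: [-0.3, 1.6, 5.5]
opening: 0.0176
grip_force: 68.5
```

```bash
python3 - <<'E'
from h import *
o=get_obs();R=Ro.from_rotvec(o["tool_rot"]).as_matrix()
print(o["t"],o["tool_pos"],np.degrees(np.arctan2(R[1,0],R[0,0])),R[:,2],o["opening"],o["grip_force"],o["contact_force"],o["wrist_torque"])
E
```

```text
3.775 [0.49858845 0.23331068 0.03981646] 8.058361447714658 [ 0.00135087  0.00101345 -0.99999857] 0.01756292951994676 68.50407248013653 [-0.26572695  1.59226804  5.53930522] [0.25022356 0.13863496 0.022318  ]
```

Call:
{"fn": "servo_tool", "kwargs": {"increments": [[0, 0, 0, -25, 0], [0, 0, 0, -50, 0], [0, 0, 0, -50, 5.6], [0, 0, 0, 0, 5.6], [0, 22.5, 43, 0, 0], [0, 22.5, 43, 0, 0], [0, 22.5, 43, 0, 0], [0, 22.5, 43, 0, 0], [0, 22.5, 43, 0, 0], [0, 22.5, 43, 0, 0], [0, 0, 0, 0, 0]]}}

```text
t: 5.15
tool_pos: [0.6186, -0.0354, 0.1622]
tool_rot: [3.139, -0.093, -0.004]
contact_force: [-0.6, 1.1, -1.6]
opening: 0.0179
grip_force: 68.4
```

```bash
cat > st.py <<'E'
from h import *
def st():
    o=get_obs();R=Ro.from_rotvec(o["tool_rot"]).as_matrix();f=np.arctan2(R[1,0],R[0,0])
    print(round(o["t"],2),o["tool_pos"].round(4),"phi",round(np.degrees(f),2),"open",round(o["opening"],4),"grip",round(o["grip_force"],1),o["contact_force"].round(1))
    return o,f
def to(x,y,z=None,phi=None):
    o,f=st();d=np.array([x,y])-o["tool_pos"][:2];c,s=np.cos(f),np.sin(f)
    print("tx %.1f ty %.1f"%(1e3*(d[0]*c+d[1]*s),1e3*(d[0]*s-d[1]*c)), "" if z is None else "tz %.1f"%(1e3*(o["tool_pos"][2]-z)),"" if phi is None else "spin %.2f (shift given for phi before spin)"%(np.degrees(f)-phi))
J=np.array([.5702,-.0819]);ja=-.0558
def jw(x,y): return J+np.array([[np.cos(ja),-np.sin(ja)],[np.sin(ja),np.cos(ja)]])@[x,y]
E
python3 - <<'E'
from st import *
to(*jw(.046,.052),.087,-3.2)
im=get_image("side")[:,:,::-1]
cv2.imwrite("pics/s2.png",cv2.resize(im[100:350,150:470],(800,625)[:2] if 0 else (768,600),interpolation=cv2.INTER_CUBIC))
E
```

```text
5.15 [ 0.6186 -0.0354  0.1622] phi -3.38 open 0.0179 grip 68.4 [-0.6  1.1 -1.6]
tx 0.3 ty -2.8 tz 75.2 spin -0.18 (shift given for phi before spin)
```

View pics/s2.png

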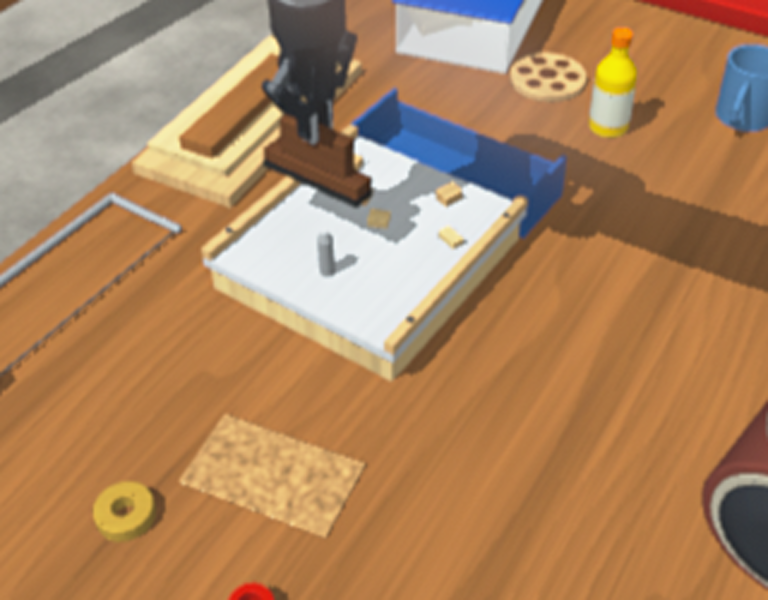

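The scraper is held upright and level over the far half of the plate, at about (315,175). The mat is empty and the chips are undisturbed. Next: descend and sweep lane A.

Call:
{"fn": "servo_tool", "kwargs": {"increments": [[0, 0, -2, 35, 0], [0, 0, 0, 25, 0], [0, 0, 0, 10, 0], [0, 0, 0, 3.5, 0], [0, 0, 0, 0, 0]]}}

```text
t: 5.82
tool_pos: [0.6192, -0.03, 0.0912]
tool_rot: [3.14, -0.085, 0.002]
contact_force: [-0.1, -0.4, -1.5]
opening: 0.0179
grip_force: 68.4
```

```bash
python3 - <<'E'
from st import *
to(*jw(.046,.052),.087,-3.2)
E
```

```text
5.83 [ 0.6192 -0.03    0.0912] phi -3.12 open 0.0179 grip 68.4 [-0.1 -0.4 -1.5]
tx -0.0 ty 2.5 tz 4.2 spin 0.08 (shift given for phi before spin)
```

Call:
{"fn": "servo_tool", "kwargs": {"increments": [[0, 0, 0, 3, 0], [0, 0, 0, 0, 0]]}}

```text
t: 6.08
tool_pos: [0.6189, -0.0303, 0.0878]
tool_rot: [3.14, -0.086, 0.001]
contact_force: [-0.6, -1.0, -1.4]
opening: 0.0178
grip_force: 68.4
```

Call:
{"fn": "servo_tool", "kwargs": {"increments": [[0, 0, 8, 0, 0], [0, 0, 17, 0, 0], [0, 0, 17, 0, 0], [0, 0, 17, 0, 0], [0, 0, 17, 0, 0], [0, 0, 17, 0, 0], [0, 0, 17, 0, 0], [0, 0, 17, 0, 0], [0, 0, 17, 0, 0], [0, 0, 17, 0, 0], [0, 0, 17, 0, 0], [0, 0, 17, 0, 0]]}}

```text
t: 7.58
tool_pos: [0.6079, -0.2261, 0.0873]
tool_rot: [3.14, -0.086, -0.0]
contact_force: [-0.2, 0.4, -1.6]
opening: 0.0176
grip_force: 68.4
```

```bash
python3 - <<'E'
from st import *
o,f=st();p=o["tool_pos"][:2]-J;c,s=np.cos(ja),np.sin(ja);print("jig",p@[c,s],p@[-s,c])
E
```

```text
7.58 [ 0.6079 -0.2261  0.0873] phi -3.14 open 0.0176 grip 68.4 [-0.2  0.4 -1.6]
jig 0.045690883491101834 -0.14189052688550063
```

Call:
{"fn": "servo_tool", "kwargs": {"increments": [[0, 0, 0, -25, 0], [0, 0, 0, -20, 0], [0, -18.4, -38.8, 0, 0], [0, -18.4, -38.8, 0, 0], [0, -18.4, -38.8, 0, 0], [0, -18.4, -38.8, 0, 0], [0, -18.4, -38.8, 0, 0], [0, 0, 0, 0, 0], [0, 0, 0, 30, 0], [0, 0, 0, 12, 0], [0, 0, 0, 3, 0], [0, 0, 0, 0, 0]]}}

```text
t: 9.07
tool_pos: [0.5273, -0.0267, 0.0878]
tool_rot: [3.14, -0.087, 0.001]
contact_force: [0.6, 0.1, -1.4]
opening: 0.0177
grip_force: 68.5
```

Call:
{"fn": "servo_tool", "kwargs": {"increments": [[0, 0, 8, 0, 0], [0, 0, 17, 0, 0], [0, 0, 17, 0, 0], [0, 0, 17, 0, 0], [0, 0, 17, 0, 0], [0, 0, 17, 0, 0], [0, 0, 17, 0, 0], [0, 0, 17, 0, 0], [0, 0, 17, 0, 0], [0, 0, 17, 0, 0], [0, 0, 17, 0, 0], [0, 0, 17, 0, 0]]}}

```text
t: 10.58
tool_pos: [0.516, -0.2221, 0.0873]
tool_rot: [3.14, -0.086, 0.0]
contact_force: [-0.2, 0.3, -1.0]
opening: 0.0179
grip_force: 68.5
```

Call:
{"fn": "servo_tool", "kwargs": {"increments": [[0, 0, 0, -30, 0], [0, 0, 0, -50, 0], [0, 0, 0, -20, 0], [0, 18.4, -38.8, 0, 0], [0, 18.4, -38.8, 0, 0], [0, 18, -38.8, 0, 0], [0, 18, -38.8, 0, 0], [0, 0, -38.8, 0, 0], [0, 0, -50, 0, 0], [0, 0, -50, 0, 0], [0, 0, -50, 0, 0], [0, 0, 0, 0, 0]]}}

```text
t: 12.08
tool_pos: [0.607, 0.1215, 0.186]
tool_rot: [-3.14, 0.079, 0.003]
contact_force: [-0.8, -0.5, -1.5]
opening: 0.0177
grip_force: 68.7
```

```bash
python3 - <<'E'
from st import *
im=get_image("side")[:,:,::-1];t=get_image("top")[:,:,::-1]
a=cv2.resize(im[120:270,230:400],(400,353),interpolation=cv2.INTER_CUBIC)
b=cv2.resize(t[125:231,270:410],(400,303),interpolation=cv2.INTER_CUBIC)
z=np.zeros((353,800,3),np.uint8);z[:,:400]=a;z[:303,400:]=b
cv2.imwrite("pics/m3.png",z)
to(.4945,.2405,.2,8.2)
E
```

```text
12.18 [0.6072 0.1186 0.1862] phi -3.08 open 0.0177 grip 68.7 [ 1.1 -1.  -0.6]
tx -119.1 ty -115.7 tz -13.8 spin -11.28 (shift given for phi before spin)
```

View pics/m3.png

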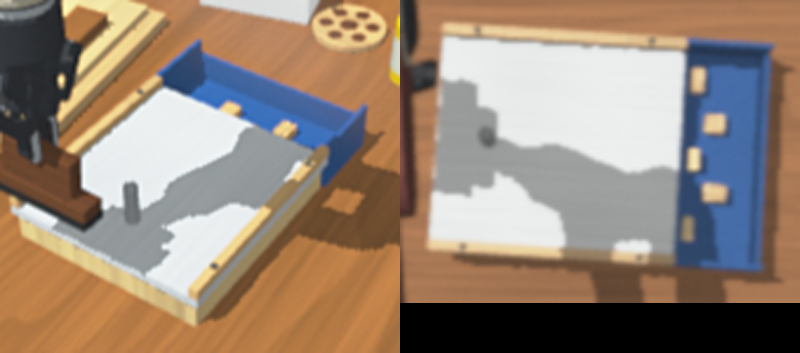

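Montage: all five chips are in the trough at (698,80), (714,124), (694,159), (714,193) and (688,229), and the plate is clear. Next, a third fix on the mat from the side view's corners: (226,415), (365,462), (327,535), (181,482).

```bash
python3 - <<'E'
from st import *
from scipy.optimize import least_squares
o=lambda q:(150+(q[0]+.5)/2.4-.5,100+(q[1]+.5)/2.4-.5)
P=[((-80,45,4),(327,535)),((80,45,4),(181,482)),((80,-45,4),(226,415)),((-80,-45,4),(365,462))]
w=[px2w("side",*o(q),.004).round(4) for _,q in P];print(w,np.mean(w,0))
s=w[1]+w[2]-w[0]-w[3];print(np.degrees(np.arctan2(s[1],s[0])))
print("post top/base side",px2w("side",*o((325,238)),.11),px2w("side",*o((329,273)),.05),"spacer",px2w("side",*o((124,503)),.018))
to(.4945,.2405,.2,8.2)
E
```

```text
[array([0.4067, 0.274 , 0.004 ]), array([0.5614, 0.2972, 0.004 ]), array([0.5741, 0.2098, 0.004 ]), array([0.42  , 0.1865, 0.004 ])] [0.49055  0.241875 0.004   ]
8.563425697654028
post top/base side [0.56764902 0.02744427 0.11      ] [0.57081207 0.02008849 0.05      ] spacer [0.58450948 0.34924405 0.018     ]
12.18 [0.6072 0.1186 0.1862] phi -3.08 open 0.0177 grip 68.7 [ 1.1 -1.  -0.6]
tx -119.1 ty -115.7 tz -13.8 spin -11.28 (shift given for phi before spin)
```

Call:
{"fn": "servo_tool", "kwargs": {"increments": [[0, 0, 0, 0, -5.7], [0, 0, 0, 0, -5.7], [0, -23.4, -34.5, 0, 0], [0, -23.4, -34.5, 0, 0], [0, -23.4, -34.5, 0, 0], [0, -23.4, -34.5, 0, 0], [0, 0, 0, 50, 0], [0, 0, 0, 45, 0], [0, 0, 0, 25, 0], [0, 0, 0, 10, 0], [0, 0, 0, 0, 0]]}}

```text
t: 13.55
tool_pos: [0.4954, 0.2409, 0.0571]
tool_rot: [3.133, 0.224, -0.001]
contact_force: [-0.1, -0.1, -1.7]
opening: 0.0179
grip_force: 68.7
```

```bash
python3 - <<'E'
from st import *
to(.4945,.2415,.039,8.4)
im=get_image("wrist")[:,:,::-1];cv2.imwrite("pics/w4.png",im)
cv2.imwrite("pics/w4b.png",cv2.resize(im,(800,500),interpolation=cv2.INTER_CUBIC))
to(.4945,.2415,.039,8.4)
E
```

```text
13.55 [0.4954 0.2409 0.0571] phi 8.18 open 0.0179 grip 68.7 [-0.1 -0.1 -1.7]
tx -0.7 ty -0.8 tz 18.1 spin -0.22 (shift given for phi before spin)
13.6 [0.4961 0.2413 0.0582] phi 8.2 open 0.0177 grip 68.7 [ 1.  -0.8 -1.7]
tx -1.6 ty -0.4 tz 19.2 spin -0.20 (shift given for phi before spin)
```

View pics/w4b.png

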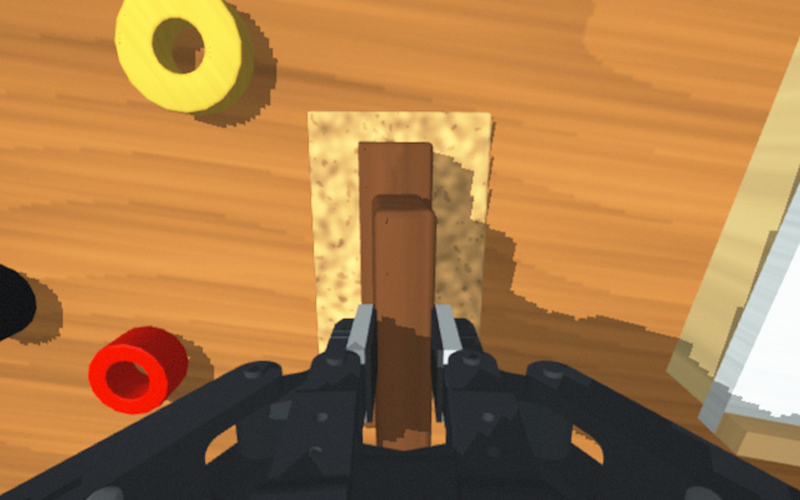

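The wrist view shows the held scraper's foot-top corners at (359,143) and (432,143), and the mat's far corners at (308,112) and (492,113), so I can measure their relative offset here.

```bash
python3 - <<'E'
from st import *
ob,f=st();ob["tool_pos"][2]=.0575
o=lambda q:((q[0]+.5)*.8-.5,(q[1]+.5)*.8-.5)
R=Ro.from_rotvec(ob["tool_rot"]).as_matrix()
for n,q,z in [("matL",(308,112),.004),("matR",(492,113),.004),("footL",(359,143),.0478),("footR",(432,143),.0478),("barL",(374,209),.0915),("barR",(436,210),.0915),("matL2",(318,320),.004),("matR2",(482,320),.004),("spacer",(178,46),.018),("collar",(128,378),.024)]:
    w=px2w("wrist",*o(q),z,ob);print(n,w.round(4),"tool",((w-ob["tool_pos"])@R*1e3).round(1))
E
```

```text
13.6 [0.4961 0.2413 0.0582] phi 8.2 open 0.0177 grip 68.7 [ 1.  -0.8 -1.7]
matL [0.566 0.299 0.004] tool [ 77.4 -47.1  53.6]
matR [0.5783 0.2107 0.004 ] tool [76.9 42.  53.6]
footL [0.5561 0.2686 0.0478] tool [ 63.2 -18.5   9.8]
footR [0.5602 0.24   0.0478] tool [63.2 10.4  9.8]
barL [0.538  0.2575 0.0915] tool [ 43.8 -10.  -33.9]
barR [0.5404 0.2384 0.0915] tool [ 43.5   9.2 -33.9]
matL2 [0.4586 0.2841 0.004 ] tool [-31.1 -47.7  53.5]
matR2 [0.4714 0.1952 0.004 ] tool [-31.1  42.1  53.5]
spacer [0.585  0.3547 0.018 ] tool [104.1 -99.5  39.7]
collar [0.4215 0.3754 0.024 ] tool [ -54.8 -143.4   33.5]
```

The scraper has slipped about 5° in the grip, with the foot about 4 mm toward −y. It's also about 3.4 mm off the mat's middle across and about 1 mm along. I'll correct both, set it down and release so it settles flat.

Call:
{"fn": "servo_tool", "kwargs": {"increments": [[0, -1, 3.5, 0, 0], [0, 0, 0, 10, 0], [0, 0, 0, 5, 0], [0, 0, 0, 2, 0], [0, 0, 0, 1.5, 0], [0, 0, 0, 0, 0]]}}

```text
t: 14.35
tool_pos: [0.495, 0.2384, 0.0398]
tool_rot: [-3.133, -0.226, -0.001]
contact_force: [-3.4, -0.6, 4.5]
opening: 0.0177
grip_force: 69.4
```

Call:
{"fn": "servo_tool", "kwargs": {"increments": [[0.35, 0, 0, 0, 0], [0.5, 0, 0, 0, 0], [0.7, 0, 0, 0, 0], [1, 0, 0, 0, 0], [1, 0, 0, 0, 0], [1, 0, 0, 0, 0]]}}

```text
t: 15.1
tool_pos: [0.4947, 0.2381, 0.0388]
tool_rot: [-3.133, -0.226, -0.0]
contact_force: [-0.4, 0.5, -0.5]
opening: 0.0853
grip_force: 0.0
```

Call:
{"fn": "servo_tool", "kwargs": {"increments": [[1, 0, 0, -20, 0], [1, 0, 0, -50, 0], [1, 0, 0, -50, 0], [1, 0, 0, -30, 0], [1, 0, 0, 0, 0]]}}

```text
t: 15.72
tool_pos: [0.497, 0.2389, 0.1942]
tool_rot: [-3.131, -0.226, -0.013]
contact_force: [0.6, 0.9, -0.8]
opening: 0.085
grip_force: 0.0
```

```bash
python3 - <<'E'
from st import *
import pickle
o,f=st();im=get_image("wrist")[:,:,::-1];cv2.imwrite("pics/w5.png",im);pickle.dump(o,open("o5.pkl","wb"))
cv2.imwrite("pics/w5b.png",cv2.resize(im,(800,500),interpolation=cv2.INTER_CUBIC))
E
```

```text
15.72 [0.497  0.2389 0.1942] phi 8.26 open 0.085 grip 0.0 [ 0.6  0.9 -0.8]
```

View pics/w5b.png

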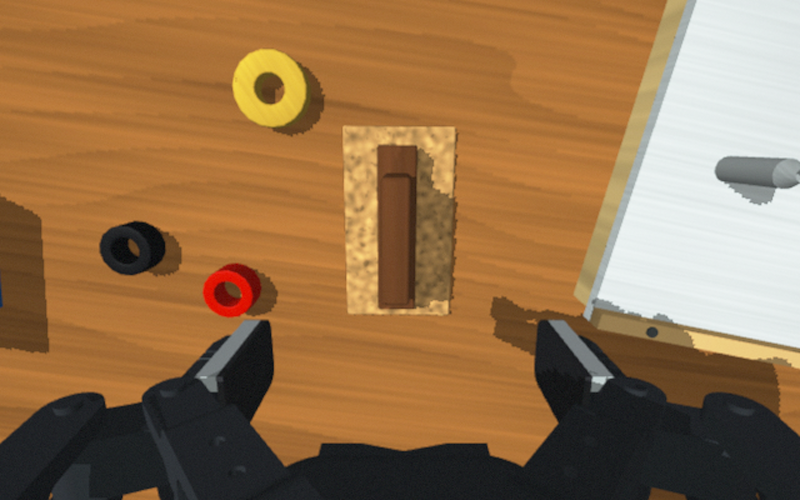

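The scraper stands upright and aligned on the mat: foot (378–417, 146), mat (343–457, 127) to (348–452, 315), about 2 mm from centred. Now I'll measure the post top at close range with the open gripper.

Call:
{"fn": "servo_tool", "kwargs": {"increments": [[1, 9, 45, 0, 0], [1, 9, 45, 0, 0], [1, 9, 46, 0, 0], [1, 9, 46, 0, 0], [1, 9, 46, 0, 0], [1, 0, 0, 30, 0], [1, 0, 0, 29, 0], [1, 0, 0, 0, 0], [1, 0, 0, 0, 0]]}}

```text
t: 16.9
tool_pos: [0.572, 0.019, 0.13]
tool_rot: [-3.133, -0.226, 0.0]
contact_force: [-0.0, 0.4, 0.8]
opening: 0.0853
grip_force: 0.0
```

```bash
python3 - <<'E'
from st import *
import pickle
o,f=st();im=get_image("wrist")[:,:,::-1];cv2.imwrite("pics/w6.png",im);pickle.dump(o,open("o6.pkl","wb"))
for z in(.11,.1):print(w2px("wrist",[.575,.0195,z],o))
R=Ro.from_rotvec(o["tool_rot"]).as_matrix()
u,v=w2px("wrist",o["tool_pos"]+R@[0,0,.02],o);u=int(u);v=int(v);print(u,v)
x0=max(0,u-100);y0=min(max(0,v-75),250);print(x0,y0)
cv2.imwrite("pics/w6b.png",cv2.resize(im[y0:y0+150,x0:x0+200],(800,600),interpolation=cv2.INTER_CUBIC))
E
```

```text
16.9 [0.572 0.019 0.13 ] phi 8.27 open 0.0853 grip 0.0 [-0.   0.4  0.8]
[324.20389219 223.62873933]
[324.1363253  218.38954291]
324 228
224 153
```

View pics/w6b.png

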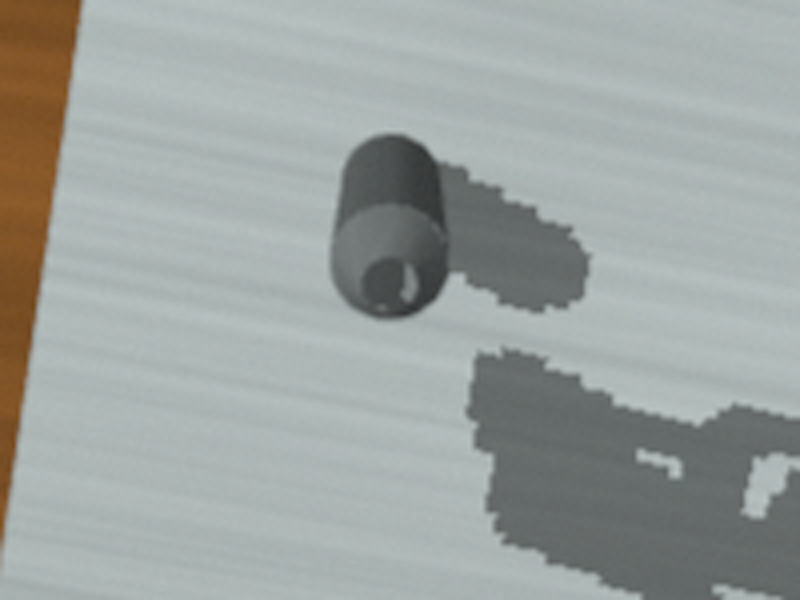

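The close-up shows the post tip at crop (390,284) and its taper shoulder circle centred at about (390,257). That puts the post at about (0.575, 0.021). Next, the brass spacer.

Call:
{"fn": "servo_tool", "kwargs": {"increments": [[1, 8.7, -46.8, 0, 0], [1, 8.7, -46.8, 0, 0], [1, 8.7, -46.8, 0, 0], [1, 8.7, -46.8, 0, 0], [1, 8.7, -46.8, 0, 0], [1, 8.7, -46.8, 0, 0], [1, 8.7, -46.8, 0, 0], [1, 0, 0, 0, 0], [1, 0, 0, 40, 0], [1, 0, 0, 40, 0], [1, 0, 0, 30, 0], [1, 0, 0, 0, 0]]}}

```text
t: 18.45
tool_pos: [0.5834, 0.3501, 0.0174]
tool_rot: [3.131, 0.225, -0.008]
contact_force: [-0.4, -1.0, -0.7]
opening: 0.0854
grip_force: 0.0
```

```bash
python3 - <<'E'
from st import *
to(.585,.352,-.001)
E
```

```text
18.45 [0.5834 0.3501 0.0174] phi 8.21 open 0.0854 grip 0.0 [-0.4 -1.  -0.7]
tx 1.8 ty -1.6 tz 18.4
```

Call:
{"fn": "servo_tool", "kwargs": {"increments": [[1, 1.5, -1, 10, 0], [1, 0, 0, 7, 0], [1, 0, 0, 0, 0], [0, 0, 0, 0, 0], [0, 0, 0, 0, 0], [0, 0, 0, 0, 0], [0, 0, 0, 0, 0], [0, 0, 0, 0, 0]], "force": 60}}

```text
t: 19.45
tool_pos: [0.5865, 0.3531, 0.0028]
tool_rot: [3.133, 0.226, -0.0]
contact_force: [-0.6, 0.1, -0.9]
opening: 0.0001
grip_force: 0.0
```

Call:
{"fn": "servo_tool", "kwargs": {"increments": [[0, 0, 0, 0, 0], [0, 0, 0, -20, 0], [0, 0, 0, -50, 0], [0, 0, 0, -50, 0], [0, 0, 0, -35, 0], [0, 0, 0, 0, 0]]}}

```text
t: 20.2
tool_pos: [0.5893, 0.3544, 0.1648]
tool_rot: [-3.13, -0.226, -0.015]
contact_force: [-0.3, 0.2, 0.4]
opening: 0.0002
grip_force: 0.0
```

```bash
python3 - <<'E'
from st import *
import pickle
o,f=st();im=get_image("wrist")[:,:,::-1];cv2.imwrite("pics/w7.png",im);pickle.dump(o,open("o7.pkl","wb"))
cv2.imwrite("pics/w7b.png",cv2.resize(im[153:353,174:474],(800,533),interpolation=cv2.INTER_CUBIC))
E
```

```text
20.2 [0.5893 0.3544 0.1648] phi 8.26 open 0.0002 grip 0.0 [-0.3  0.2  0.4]
```

View pics/w7b.png

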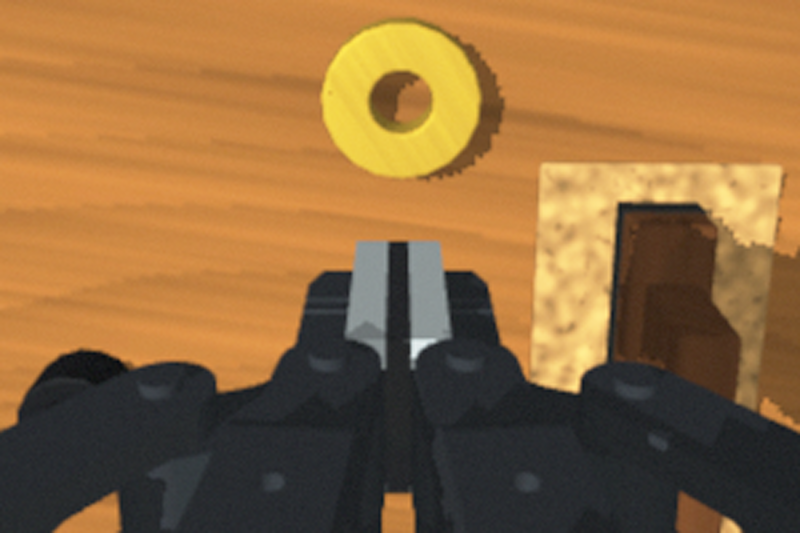

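```bash
python3 - <<'E'
from st import *
import pickle
ob=pickle.load(open("o7.pkl","rb"));R=Ro.from_rotvec(ob["tool_rot"]).as_matrix()
q=lambda x,y:(174+(x+.5)*.375-.5,153+(y+.5)*.375-.5)
w=px2w("wrist",*q(401,99),.018,ob);print(w,((w-ob["tool_pos"])@R*1e3).round(1),"tilt axis",R[:,2])
for z in(0,-.019):
  print(w2px("wrist",ob["tool_pos"]+R@[0,0,z],ob))
st()
E
```

```text
[0.58528982 0.35391683 0.018     ] [ -5.6   0.4 146.7] tilt axis [ 0.00950632  0.00441551 -0.99994507]
[324.39289227 241.46006655]
[324.58299214 256.31341025]
20.25 [0.5878 0.3537 0.1613] phi 8.26 open 0.0 grip 0.0 [-0.3  0.4  0.5]
```

```bash
cat > ring.py <<'E'
from st import *
def blobs(im,kind):
    h=cv2.cvtColor(im,cv2.COLOR_BGR2HSV);H,S,V=cv2.split(h)
    m=((H>23)&(H<34)&(S>150)&(V>80)) if kind=="y" else (((H<5)|(H>175))&(S>190)&(V>80))
    n,l,s,c=cv2.connectedComponentsWithStats(m.astype(np.uint8))
    return [(s[i].tolist(),c[i].round(1).tolist()) for i in range(1,n) if s[i][4]>25],m
E
python3 - <<'E'
from ring import *
import pickle
for f,p in(("w1","o1"),("w5","o5"),("w7","o7")):
    ob=pickle.load(open(p+".pkl","rb"));im=cv2.imread(f"pics/{f}.png")
    b,_=blobs(im,"y");print(f)
    for s,c in b:
        if s[4]>200:print(s,c,px2w("wrist",*c,.012,ob).round(4))
for n in("top","side"):
    im=get_image(n)[:,:,::-1];cv2.imwrite(f"pics/{n}8.png",im)
    for f in(f"{n}0",f"{n}8"):
        for k in"yr":
            print(f,k,[(s,c,px2w(n,*c,.012).round(3)) for s,c in blobs(cv2.imread(f"pics/{f}.png"),k)[0] if s[4]<900])
E
```

```text
w1
[184, 46, 47, 49, 717] [200.4, 63.6] [0.5932 0.3671 0.012 ]
w5
[187, 40, 53, 54, 911] [205.0, 60.2] [0.5923 0.3656 0.012 ]
w7
[295, 162, 58, 57, 1966] [323.0, 189.5] [0.5842 0.3548 0.012 ]
top0 y []
top0 r []
top8 y []
top8 r []
side0 y [([398, 120, 17, 19, 243], [406.3, 130.0], array([ 0.467, -0.569,  0.012])), ([396, 150, 15, 7, 42], [402.2, 153.9], array([ 0.425, -0.433,  0.012]))]
side0 r [([399, 71, 42, 34, 881], [420.4, 88.2], array([ 0.532, -0.873,  0.012])), ([245, 343, 20, 22, 312], [254.2, 353.8], array([0.42 , 0.374, 0.012]))]
side8 y [([402, 135, 12, 4, 33], [408.3, 136.7], array([ 0.445, -0.534,  0.012])), ([396, 150, 15, 7, 46], [402.0, 153.9], array([ 0.426, -0.433,  0.012]))]
side8 r [([459, 0, 84, 14, 592], [508.9, 4.1], array([ 0.456, -2.018,  0.012])), ([245, 343, 20, 22, 313], [254.3, 353.7], array([0.42 , 0.373, 0.012]))]
```

```bash
python3 - <<'E'
from ring import *
for n,(u,v) in(("side",(201,312)),("top",(203,172))):
    a=cv2.imread(f"pics/{n}0.png");b=cv2.imread(f"pics/{n}8.png");r=16
    t=a[v-r:v+r,u-r:u+r];s=b[v-r-15:v+r+15,u-r-15:u+r+15];m=cv2.matchTemplate(s,t,cv2.TM_CCOEFF_NORMED);_,mx,_,l=cv2.minMaxLoc(m);print(n,mx,l[0]-15,l[1]-15,a[v,u-8],np.abs(a[v-r:v+r,u-r:u+r].astype(int)-b[v-r:v+r,u-r:u+r]).mean())
a=cv2.imread("pics/w7.png");h=cv2.cvtColor(a,cv2.COLOR_BGR2HSV)
for v in range(156,226,4):print(v,"".join("Y" if 22<x[0]<36 and x[1]>120 and x[2]>110 else "." for x in h[v,280:370:2]))
E
```

```text
side 0.9966879487037659 0 0 [ 73 175 215] 13.7431640625
top 0.7138673067092896 0 0 [109 175 215] 10.6298828125
156 .............................................
160 .............................................
164 ................YYYYYYYYYYYY.................
168 .............YYYYYYYYYYYYYYYYYY..............
172 ...........YYYYYYYYYYYYYYYYYYYYYYY...........
176 ..........YYYYYYYYYYYYYYYYYYYYYYYYY..........
180 .........YYYYYYYYYY.......YYYYYYYYYY.........
184 ........YYYYYYYYY...........YYYYYYYY.........
188 ........YYYYYYYY............YYYYYYYYY........
192 ........YYYYYYYY............YYYYYYYYY........
196 ........YYYYYYYYY...........YYYYYYYYY........
200 .........YYYYYYYYY..Y....YYYYYYYYYYY.........
204 ..........YYYYYYYYYYYYYYYYYYYYYYYYY..........
208 ...........YYYYYYYYYYYYYYYYYYYYYYY...........
212 .............YYYYYYYYYYYYYYYYYYY.............
216 ................YYYYYYYYYYYY.................
220 .............................................
224 .............................................
```

The spacer hasn't moved, so the pads closed above its 18 mm rim. I'll retry lower and close in stages, watching the opening and force.

Call:
{"fn": "servo_tool", "kwargs": {"increments": [[1, -1.5, 0, 0, 0], [1, 0, 0, 40, 0], [1, 0, 0, 50, 0], [1, 0, 0, 50, 0], [1, 0, 0, 17, 0], [1, 0, 0, 0, 0], [0.72, 0, 0, 5, 0], [0.72, 0, 0, 0, 0], [0.72, 0, 0, 0, 0]]}}

```text
t: 21.48
tool_pos: [0.586, 0.3533, -0.0026]
tool_rot: [-3.133, -0.226, -0.003]
contact_force: [0.2, 0.6, -0.5]
opening: 0.0617
grip_force: 0.0
```

```bash
python3 - <<'E'
from ring import *
st()
im=get_image("wrist")[:,:,::-1];cv2.imwrite("pics/w9.png",im);h=cv2.cvtColor(im,cv2.COLOR_BGR2HSV)
for v in range(190,345,4):print(v,"".join("Y" if 20<x[0]<36 and x[1]>120 and x[2]>70 else ("#" if x[2]<70 else ("g" if x[1]<60 else ".")) for x in h[v,220:430:2]))
st()
E
```

```text
21.48 [ 0.586   0.3533 -0.0026] phi 8.25 open 0.0617 grip 0.0 [ 0.2  0.6 -0.5]
190 .........................................................................................................
194 .........................................................................................................
198 ............................................YYYYYYYYYYYYYYYY.............................................
202 ......................................YYYYYYYYYYYYYYYYYYYYYYYYYYYY.......................................
206 ...................................YYYYYYYYYYYYYYYYYYYYYYYYYYYYYYYYY.....................................
210 .................................YYYYYYYYYYYYYYYYYYYYYYYYYYYYYYYYYYYYYY..................................
214 ..............................YYYYYYYYYYYYYYYYYYYYYYYYYYYYYYYYYYYYYYYYYYY................................
218 .............................YYYYYYYYYYYYYYYYYYYYYYYYYYYYYYYYYYYYYYYYYYYYYY..............................
222 ............................YYYYYYYYYYYYYYYYYYYYYYYYYYYYYYYYYYYYYYYYYYYYYYYY.............................
226 ...........................
[... 2647 characters left out ...]
...........................................................############
326 ##########....................................................................................###########
330 #########......................................................................................##########
334 ########........................................................................................#########
338 ########........................................................................................#########
342 #########......................................................................................##########
21.52 [ 0.5858  0.3532 -0.0029] phi 8.25 open 0.0613 grip 0.0 [ 0.1 -0.8  0.5]
```

Call:
{"fn": "servo_tool", "kwargs": {"increments": [[0.6, 0, 0, 0, 0], [0.5, 0, 0, 0, 0], [0.5, 0, 0, 0, 0]]}}

```text
t: 21.9
tool_pos: [0.585, 0.3528, -0.0042]
tool_rot: [3.133, 0.226, -0.0]
contact_force: [-0.1, -0.1, 0.1]
opening: 0.043
grip_force: 0.0
```

The opening passed 56 mm with no contact. The finger geometry in the wrist images (tip edge at v≈244) puts the real finger ends about 30 mm above the reported TCP, which also explains the shallow scraper grip. I'll reopen and descend in small steps, watching the force.

Call:
{"fn": "servo_tool", "kwargs": {"increments": [[0.85, 0, 0, 0, 0], [0.85, 0, 0, 0, 0], [0.85, 0, 0, 0, 0], [0.85, 0, 0, 4, 0], [0.85, 0, 0, 4, 0], [0.85, 0, 0, 0, 0]]}}

```text
t: 22.65
tool_pos: [0.5845, 0.3526, -0.0131]
tool_rot: [3.133, 0.226, -0.002]
contact_force: [-0.6, 1.0, -0.5]
opening: 0.0728
grip_force: 0.0
```

Call:
{"fn": "servo_tool", "kwargs": {"increments": [[0.8, 0, 0, 3, 0], [0.75, 0, 0, 0, 0], [0.75, 0, 0, 0, 0]]}}

```text
t: 23.02
tool_pos: [0.5852, 0.3529, -0.0151]
tool_rot: [-3.133, -0.226, -0.0]
contact_force: [-0.6, -0.1, 0.1]
opening: 0.0641
grip_force: 0.0
```

Call:
{"fn": "servo_tool", "kwargs": {"increments": [[0.75, 0, 0, 4, 0], [0.75, 0, 0, 0, 0]]}}

```text
t: 23.28
tool_pos: [0.5847, 0.3527, -0.0198]
tool_rot: [3.133, 0.226, -0.001]
contact_force: [-0.8, -0.4, 0.1]
opening: 0.0642
grip_force: 0.0
```

Call:
{"fn": "servo_tool", "kwargs": {"increments": [[0.75, 0, 0, 4, 0], [0.75, 0, 0, 0, 0]]}}

```text
t: 23.52
tool_pos: [0.5847, 0.3527, -0.0238]
tool_rot: [3.133, 0.226, -0.002]
contact_force: [0.4, -0.4, -0.6]
opening: 0.064
grip_force: 0.0
```

Call:
{"fn": "servo_tool", "kwargs": {"increments": [[0.68, 0, 0, 0, 0], [0.62, 0, 0, 0, 0], [0.62, 0, 0, 0, 0]]}}

```text
t: 23.9
tool_pos: [0.5854, 0.353, -0.0228]
tool_rot: [-3.133, -0.226, -0.001]
contact_force: [0.5, 0.1, 1.9]
opening: 0.0537
grip_force: 39.2
```

Call:
{"fn": "servo_tool", "kwargs": {"increments": [[0.74, 0, 0, 0, 0], [0.74, 0, 0, 3, 0], [0.74, 0, 0, 2, 0], [0.74, 0, 0, 0, 0]]}}

```text
t: 24.4
tool_pos: [0.5847, 0.3527, -0.0288]
tool_rot: [3.133, 0.226, -0.001]
contact_force: [-0.8, -0.1, 0.6]
opening: 0.063
grip_force: 0.0
```

Call:
{"fn": "servo_tool", "kwargs": {"increments": [[0.3, 0, 0, 0, 0], [0.3, 0, 0, 0, 0], [0.3, 0, 0, 0, 0]], "force": 60}}

```text
t: 24.78
tool_pos: [0.5853, 0.353, -0.0279]
tool_rot: [-3.133, -0.226, -0.001]
contact_force: [0.1, 0.2, 1.1]
opening: 0.0531
grip_force: 63.3
```

```bash
python3 - <<'E'
from st import *
st()
E
```

```text
24.77 [ 0.5853  0.353  -0.0279] phi 8.26 open 0.0531 grip 63.3 [0.1 0.2 1.1]
```

Call:
{"fn": "servo_tool", "kwargs": {"increments": [[0.3, 0, 0, -15, 0], [0.3, 0, 0, -45, 0], [0.3, 0, 0, -45, 0], [0.3, 0, 0, -25, 0], [0.3, -8.2, 46.5, 0, 0], [0.3, -8.2, 46.5, 0, 0], [0.3, -8.2, 46.5, 0, 0], [0.3, -8.2, 46.5, 0, 0], [0.3, -8.2, 46.5, 0, 0], [0.3, 0, 0, 0, 0], [0.3, 0, 0, 0, 0]]}}

```text
t: 26.15
tool_pos: [0.5779, 0.1172, 0.1023]
tool_rot: [-3.133, -0.225, -0.001]
contact_force: [0.5, -0.1, -1.2]
opening: 0.0534
grip_force: 63.5
```

```bash
cat > rc.py <<'E'
from ring import *
def ringc(kind,ztop,D):
    o,f=st();im=get_image("wrist")[:,:,::-1];cv2.imwrite("pics/r_%s_%.2f.png"%(kind,o["t"]),im)
    h=cv2.cvtColor(im,cv2.COLOR_BGR2HSV);H,S,V=cv2.split(h)
    m=((H>20)&(H<36)&(S>120)&(V>70)) if kind=="y" else (((H<6)|(H>174))&(S>170)&(V>70))
    n,l,s,c=cv2.connectedComponentsWithStats(m.astype(np.uint8));i=1+np.argmax(s[1:,4]);print("bbox",s[i],c[i])
    c_,R,t=cam("wrist",o);Rt=Ro.from_rotvec(o["tool_rot"]).as_matrix()
    M=l==i
    for v in range(s[i][1],s[i][1]+s[i][3],5):
        xs=np.where(M[v])[0];print(v,xs.min(),xs.max(),end=" | ")
    print()
    # holes: biggest inner contour
    cs,hi=cv2.findContours(M.astype(np.uint8),cv2.RETR_CCOMP,cv2.CHAIN_APPROX_NONE)
    for k,cc in enumerate(cs):
        if len(cc)>30:
            (u,v),ax,a=cv2.fitEllipse(cc);w=px2w("wrist",u,v,ztop,o)
            print("hole" if hi[0][k][3]>=0 else "outer",round(u,1),round(v,1),np.round(ax,1),"tool mm",((w-o["tool_pos"])@Rt*1e3).round(1),"world",w.round(4))
    return o
E
python3 - <<'E'
from rc import *
o=get_obs();ringc("y",o["tool_pos"][2]+.046,56)
E
```

```text
26.15 [0.5779 0.1172 0.1023] phi 8.23 open 0.0534 grip 63.5 [ 0.5 -0.1 -1.2]
bbox [  254   207   140   139 14062] [322.85123027 276.66142796]
207 311 335 | 212 296 350 | 217 287 359 | 222 280 365 | 227 274 372 | 232 271 375 | 237 267 379 | 242 264 382 | 247 262 384 | 252 258 387 | 257 256 389 | 262 255 390 | 267 254 392 | 272 254 392 | 277 254 392 | 282 254 392 | 287 254 392 | 292 255 391 | 297 255 391 | 302 256 390 | 307 259 386 | 312 262 383 | 317 265 381 | 322 269 376 | 327 275 371 | 332 280 365 | 337 290 356 | 342 301 345 | 
outer 322.8 276.4 [138.2 139.4] tool mm [  3.4  -0.8 -46. ] world [0.5811 0.1184 0.1483]
hole 322.8 274.0 [33.7 49.8] tool mm [  4.4  -0.8 -46. ] world [0.5821 0.1186 0.1483]
```

```bash
cat > fit.py <<'E'
from rc import *
import pickle
from scipy.optimize import least_squares
c=get_calibration("wrist");M=np.linalg.inv(c["mount"])
def pr(P):
    p=(M[:3,:3]@np.array(P).T).T+M[:3,3];return np.c_[c["fx"]*p[:,0]/p[:,2]+c["cx"],c["fy"]*p[:,1]/p[:,2]+c["cy"]]
a=np.linspace(0,2*np.pi,180)
def cyl(x,y,zt,D,h):
    C=np.c_[x+D/2*np.cos(a),y+D/2*np.sin(a)]
    return pr(np.r_[np.c_[C,np.full(180,zt)],np.c_[C,np.full(180,zt+h)]])
def ringfit(b,D,h):  # b: l,t,r,b pixel edges
    f=lambda p:(lambda q:np.r_[q.min(0),q.max(0)]-b)(cyl(*p,D,h))
    s=least_squares(f,[0,0,-.044]);print("ring tool mm",(s.x*1e3).round(1),"res",s.fun.round(1));return s.x
def raypt(u,v,z): # tool frame point on ray at tool z
    d=c["mount"][:3,:3]@[(u-c["cx"])/c["fx"],(v-c["cy"])/c["fy"],1];o=c["mount"][:3,3];return o+d*(z-o[2])/d[2]
E
python3 - <<'E'
from fit import *
x=ringfit(np.array([253.5,206.5,393.5,345.5]),.056,.018)
o=pickle.load(open("o6.pkl","rb"));R=Ro.from_rotvec(o["tool_rot"]).as_matrix()
for dl in(0,.005):
    for v,z in((223.6,.11),(216.9,.10)):
        p=raypt(321.1,v,o["tool_pos"][2]-z+dl);p[2]-=dl;w=o["tool_pos"]+R@p;print(dl,"post tool",(p*1e3).round(1),"world",w.round(4))
o,f=st();R=Ro.from_rotvec(o["tool_rot"]).as_matrix();print("ring world",(o["tool_pos"]+R@[x[0],x[1],x[2]+.018]).round(4))
E
```

```text
ring tool mm [ -2.9  -0.5 -41.5] res [ 0.1 -0.1 -0.1  0.1]
0 post tool [ 3.1 -1.8 20. ] world [0.5748 0.0212 0.11  ]
0 post tool [ 4.  -1.8 30. ] world [0.5757 0.0214 0.1   ]
0.005 post tool [ 1.5 -1.8 20. ] world [0.5731 0.021  0.11  ]
0.005 post tool [ 2.5 -1.8 30. ] world [0.5741 0.0212 0.1   ]
26.2 [0.5779 0.1176 0.1022] phi 8.29 open 0.0536 grip 63.5 [ 0.1  0.9 -1.5]
ring world [0.575  0.1177 0.1257]
```

Call:
{"fn": "servo_tool", "kwargs": {"increments": [[0.3, -7.3, 48, 0, 0], [0.3, -7.3, 48, 0, 0], [0.3, 0, 0, 0, 0], [0.3, 0, 0, 0, 0]]}}

```text
t: 26.7
tool_pos: [0.5773, 0.021, 0.1018]
tool_rot: [-3.133, -0.228, 0.0]
contact_force: [0.9, -0.8, -1.7]
opening: 0.0534
grip_force: 63.7
```

```bash
python3 - <<'E'
from st import *
to(.5771,.0204,.07)
E
```

```text
26.7 [0.5773 0.021  0.1018] phi 8.31 open 0.0534 grip 63.7 [ 0.9 -0.8 -1.7]
tx -0.3 ty 0.6 tz 31.8
```

Call:
{"fn": "servo_tool", "kwargs": {"increments": [[0.3, 0, 0, 15, 0], [0.3, 0, 0, 6, 0], [0.3, 0, 0, 4, 0], [0.3, 0, 0, 0, 0]]}}

```text
t: 27.2
tool_pos: [0.5768, 0.0201, 0.0761]
tool_rot: [-3.133, -0.227, 0.002]
contact_force: [-0.5, -1.0, -0.4]
opening: 0.0534
grip_force: 63.7
```

Call:
{"fn": "servo_tool", "kwargs": {"increments": [[0.3, 0, 0, 4, 0], [0.3, 0, 0, 4, 0], [0.3, 0, 0, 0, 0]]}}

```text
t: 27.58
tool_pos: [0.5769, 0.0197, 0.0683]
tool_rot: [-3.133, -0.226, 0.001]
contact_force: [0.7, 0.8, -0.4]
opening: 0.0538
grip_force: 63.7
```

Call:
{"fn": "servo_tool", "kwargs": {"increments": [[0.3, 0, 0, 8, 0], [0.3, 0, 0, 8, 0], [0.3, 0, 0, 8, 0], [0.3, 0, 0, 0, 0]]}}

```text
t: 28.08
tool_pos: [0.5765, 0.0198, 0.0435]
tool_rot: [-3.133, -0.226, 0.003]
contact_force: [-0.1, -0.5, -0.4]
opening: 0.0534
grip_force: 63.7
```

Call:
{"fn": "servo_tool", "kwargs": {"increments": [[0.3, 0, 0, 8, 0], [0.3, 0, 0, 6, 0], [0.3, 0, 0, 4, 0], [0.3, 0, 0, 2, 0], [0.3, 0, 0, 1, 0], [0.3, 0, 0, 0, 0]]}}

```text
t: 28.82
tool_pos: [0.5773, 0.0198, 0.0239]
tool_rot: [3.133, 0.226, 0.0]
contact_force: [-1.1, 0.7, -1.7]
opening: 0.0535
grip_force: 63.6
```

Call:
{"fn": "servo_tool", "kwargs": {"increments": [[0.3, 0, 0, 1, 0], [0.3, 0, 0, 1, 0], [0.3, 0, 0, 1, 0], [0.3, 0, 0, 0, 0]]}}

```text
t: 29.32
tool_pos: [0.5773, 0.0198, 0.0221]
tool_rot: [-3.133, -0.226, 0.001]
contact_force: [-4.9, 0.2, 6.8]
opening: 0.0532
grip_force: 64.6
```

Contact on the plate at the expected height (−28 → +22 mm), so the spacer is home. Release, lift and go to the red collar.

Call:
{"fn": "servo_tool", "kwargs": {"increments": [[0.75, 0, 0, 0, 0], [0.78, 0, 0, 0, 0], [0.78, 0, 0, 0, 0], [0.78, 0, 0, -20, 0], [0.78, 0, 0, -40, 0], [0.78, 0, 0, -40, 0], [0.78, 0, 0, 0, -5], [0.78, 0, 0, 0, -5], [0.78, 0, 0, 0, 0]]}}

```text
t: 30.45
tool_pos: [0.5777, 0.0197, 0.1224]
tool_rot: [3.102, 0.497, 0.003]
contact_force: [-0.2, -0.0, -0.4]
opening: 0.0665
grip_force: 0.0
```

Call:
{"fn": "servo_tool", "kwargs": {"increments": [[0.78, -4.8, -48, 0, 0], [0.78, -4.8, -48, 0, 0], [0.78, -4.8, -48, 0, 0], [0.78, -4.8, -48, 0, 0], [0.78, -4.8, -48, 0, 0], [0.78, -4.8, -48, 0, 0], [0.78, -4.8, -48, 0, 0], [0.78, -4.8, -48, 0, 0], [0.78, 0, 0, 40, 0], [0.78, 0, 0, 0, 0], [0.78, 0, 0, 0, 0]]}}

```text
t: 31.82
tool_pos: [0.4211, 0.3723, 0.0819]
tool_rot: [-3.102, -0.496, -0.001]
contact_force: [0.3, 0.1, 0.2]
opening: 0.0665
grip_force: 0.0
```

```bash
python3 - <<'E'
from fit import *
o=ringc("r",.024,42)
to(.4205,.372,-.026)
E
```

```text
31.82 [0.4211 0.3723 0.0819] phi 18.18 open 0.0665 grip 0.0 [0.3 0.1 0.2]
bbox [ 290  176   60   64 2485] [319.52957746 208.29295775]
176 315 319 | 181 304 336 | 186 298 340 | 191 295 344 | 196 293 346 | 201 291 348 | 206 290 349 | 211 290 349 | 216 290 349 | 221 292 347 | 226 294 344 | 231 299 340 | 236 307 334 | 
outer 319.5 208.0 [59.4 62.4] tool mm [ 1.9 -3.  57.9] world [0.4219 0.3758 0.024 ]
hole 319.5 206.4 [23.2 30.3] tool mm [ 2.9 -3.  57.9] world [0.423  0.3761 0.024 ]
31.88 [0.4216 0.3725 0.0826] phi 18.17 open 0.067 grip 0.0 [ 0.4 -1.3  1.8]
tx -1.2 ty 0.2 tz 108.6
```

```bash
python3 - <<'E'
from fit import *
ringfit(np.array([289.5,175.5,349.5,239.5]),.042,.024)
E
```

```text
ring tool mm [-2.9 -3.1 66.4] res [-0.  0.  0. -0.]
```

Call:
{"fn": "servo_tool", "kwargs": {"increments": [[0.78, -2, -2.5, 0, 0], [0.78, 0, 0, 40, 0], [0.78, 0, 0, 40, 0], [0.78, 0, 0, 20, 0], [0.78, 0, 0, 6, 0], [0.78, 0, 0, 0, 0], [0.3, 0, 0, 0, 0], [0.3, 0, 0, 0, 0], [0.3, 0, 0, 0, 0], [0.3, 0, 0, 0, 0]], "force": 50}}

```text
t: 33.12
tool_pos: [0.4192, 0.3752, -0.0231]
tool_rot: [-3.1, -0.498, -0.005]
contact_force: [-1.0, -0.8, 6.1]
opening: 0.0408
grip_force: 50.8
```

```bash
python3 - <<'E'
from st import *
st()
E
```

```text
33.12 [ 0.4192  0.3752 -0.0231] phi 18.26 open 0.0408 grip 50.8 [-1.  -0.8  6.1]
```

Call:
{"fn": "servo_tool", "kwargs": {"increments": [[0.3, 0, 0, -15, 0], [0.3, 0, 0, -45, 0], [0.3, 0, 0, -45, 0], [0.3, 0, 0, -38, 0], [0.3, 4.8, 48, 0, 0], [0.3, 4.8, 48, 0, 0], [0.3, 4.8, 48, 0, 0], [0.3, 4.8, 48, 0, 0], [0.3, 4.8, 48, 0, 0], [0.3, 4.8, 48, 0, 0], [0.3, 0, 0, 0, 0], [0.3, 0, 0, 0, 0]]}}

```text
t: 34.62
tool_pos: [0.535, 0.11, 0.1181]
tool_rot: [-3.101, -0.498, 0.0]
contact_force: [0.1, 1.0, -0.2]
opening: 0.0409
grip_force: 50.8
```

```bash
python3 - <<'E'
from fit import *
o=get_obs();ringc("r",o["tool_pos"][2]+.047,42)
E
```

```text
34.62 [0.535  0.11   0.1181] phi 18.24 open 0.0409 grip 50.8 [ 0.1  1.  -0.2]
bbox [ 270  217  107  113 8468] [322.74102504 274.88804913]
217 316 323 | 222 301 344 | 227 294 352 | 232 288 357 | 237 284 362 | 242 282 364 | 247 279 366 | 252 276 368 | 257 275 370 | 262 273 372 | 267 271 374 | 272 270 375 | 277 270 376 | 282 270 376 | 287 270 375 | 292 271 375 | 297 273 374 | 302 276 370 | 307 278 367 | 312 283 363 | 317 288 357 | 322 294 352 | 327 305 338 | 
outer 322.8 274.4 [105.2 112.3] tool mm [  4.9  -0.8 -47. ] world [0.5394 0.1123 0.1651]
hole 323.1 269.8 [27.8 46. ] tool mm [  6.7  -0.7 -47. ] world [0.5412 0.1128 0.1651]
```

```bash
python3 - <<'E'
from fit import *
x=ringfit(np.array([269.5,216.5,376.5,329.5]),.042,.024)
o,f=st();R=Ro.from_rotvec(o["tool_rot"]).as_matrix();off=R@np.r_[x[:2],0];print(off)
to(.5744-off[0],.0199-off[1])
E
```

```text
ring tool mm [ -1.5  -0.8 -42.6] res [ 0.6 -0.7 -0.6  0.6]
34.67 [0.5349 0.1104 0.118 ] phi 18.29 open 0.0406 grip 50.8 [ 0.4 -0.3 -1.3]
[-1.65399490e-03  2.56855618e-04  4.52620388e-07]
34.67 [0.5349 0.1104 0.118 ] phi 18.29 open 0.0406 grip 50.8 [ 0.4 -0.3 -1.3]
tx 10.6 ty 99.1
```

Call:
{"fn": "servo_tool", "kwargs": {"increments": [[0.3, 5.3, 49.5, 0, 0], [0.3, 5.3, 49.5, 0, 0], [0.3, 0, 0, 0, 0], [0.3, 0, 0, 15, 0], [0.3, 0, 0, 12, 0], [0.3, 0, 0, 0, 0]]}}

```text
t: 35.42
tool_pos: [0.5744, 0.0203, 0.0883]
tool_rot: [-3.1, -0.501, 0.007]
contact_force: [0.0, 0.5, -0.5]
opening: 0.0406
grip_force: 50.9
```

```bash
python3 - <<'E'
from st import *
to(.5761,.0196,.0445)
E
```

```text
35.42 [0.5744 0.0203 0.0883] phi 18.35 open 0.0406 grip 50.9 [ 0.   0.5 -0.5]
tx 1.4 ty 1.2 tz 43.8
```

Call:
{"fn": "servo_tool", "kwargs": {"increments": [[0.3, 0.8, 0.6, 0, 0], [0.3, 0, 0, 5, 0], [0.3, 0, 0, 5, 0], [0.3, 0, 0, 0, 0]]}}

```text
t: 35.92
tool_pos: [0.5769, 0.0187, 0.0801]
tool_rot: [-3.102, -0.498, 0.002]
contact_force: [0.3, -0.3, -0.8]
opening: 0.0406
grip_force: 50.9
```

Call:
{"fn": "servo_tool", "kwargs": {"increments": [[0.3, 0, 0, 5, 0], [0.3, 0, 0, 3, 0], [0.3, 0, 0, 0, 0]]}}

```text
t: 36.3
tool_pos: [0.5764, 0.0193, 0.0722]
tool_rot: [-3.1, -0.498, 0.003]
contact_force: [-3.5, 1.6, 0.7]
opening: 0.0404
grip_force: 51.1
```

Call:
{"fn": "servo_tool", "kwargs": {"increments": [[0.3, -1, -0.5, 0, 0], [0.3, 0, 0, 6, 0], [0.3, 0, 0, 6, 0], [0.3, 0, 0, 6, 0], [0.3, 0, 0, 0, 0]]}}

```text
t: 36.92
tool_pos: [0.5757, 0.0187, 0.0535]
tool_rot: [-3.102, -0.498, 0.002]
contact_force: [-1.8, 3.2, -2.4]
opening: 0.04
grip_force: 50.9
```

Call:
{"fn": "servo_tool", "kwargs": {"increments": [[0.3, 0, 0, 5, 0], [0.3, 0, 0, 2, 0], [0.3, 0, 0, 1, 0], [0.3, 0, 0, 0, 0]]}}

```text
t: 37.42
tool_pos: [0.5761, 0.0191, 0.0468]
tool_rot: [-3.101, -0.498, 0.001]
contact_force: [-3.8, 4.4, 0.8]
opening: 0.0409
grip_force: 51.3
```

Call:
{"fn": "servo_tool", "kwargs": {"increments": [[0.3, -0.7, -1.3, 0, 0], [0.3, 0, 0, 1, 0], [0.3, 0, 0, 1, 0], [0.3, 0, 0, 1, 0], [0.3, 0, 0, 0, 0]]}}

```text
t: 38.05
tool_pos: [0.5758, 0.0194, 0.0449]
tool_rot: [3.101, 0.498, 0.001]
contact_force: [-2.8, -0.9, 5.6]
opening: 0.0406
grip_force: 51.5
```

Call:
{"fn": "servo_tool", "kwargs": {"increments": [[0.75, 0, 0, 0, 0], [0.78, 0, 0, 0, 0], [0.78, 0, 0, 0, 0], [0.78, 0, 0, -20, 0], [0.78, 0, 0, -45, 0], [0.78, 0, 0, -45, 0], [0.78, -45, 0, -10, 0], [0.78, -45, 0, 0, 0], [0.78, 0, 0, 0, 0], [0.78, 0, 0, 0, 0]]}}

```text
t: 39.3
tool_pos: [0.4906, -0.0084, 0.1652]
tool_rot: [3.101, 0.498, 0.004]
contact_force: [0.1, -0.2, -0.2]
opening: 0.0665
grip_force: 0.0
```

```bash
python3 - <<'E'
from fit import *
o,f=st()
im=get_image("wrist")[:,:,::-1];cv2.imwrite("pics/w10.png",im);h=cv2.cvtColor(im,cv2.COLOR_BGR2HSV);H,S,V=cv2.split(h)
for k,m in(("y",(H>20)&(H<36)&(S>120)&(V>60)),("r",((H<6)|(H>174))&(S>170)&(V>60))):
    n,l,s,c=cv2.connectedComponentsWithStats(m.astype(np.uint8));print(k,[s[i].tolist() for i in range(1,n) if s[i][4]>150])
def bb(x,y,z,D,hh):
    q=[]
    for zz in(z,z+hh):
        q+=[w2px("wrist",[x+D/2*np.cos(t),y+D/2*np.sin(t),zz],o) for t in a]
    q=np.array(q);return np.r_[q.min(0),q.max(0)-q.min(0)].round(0)
for dz in(0,.005,.01):print("pred collar",bb(.5745,.0205,.068+dz,.042,.024),"spacer",bb(.5745,.0205,.05+dz,.056,.018))
si=get_image("side")[:,:,::-1];cv2.imwrite("pics/side10.png",si);h=cv2.cvtColor(si,cv2.COLOR_BGR2HSV);H,S,V=cv2.split(h)
m=((H<6)|(H>174))&(S>170)&(V>60);n,l,s,c=cv2.connectedComponentsWithStats(m.astype(np.uint8));print("side r",[s[i].tolist() for i in range(1,n) if 40<s[i][4]<900])
m=(H>18)&(H<36)&(S>130)&(V>60);m[:180]=0;n,l,s,c=cv2.connectedComponentsWithStats(m.astype(np.uint8));print("side y",[s[i].tolist() for i in range(1,n) if 40<s[i][4]<900])
for nm,z,D,hh in(("collar",.068,.042,.024),("spacer",.05,.056,.018)):
    for dz in(0,.006):
        q=np.array([w2px("side",[.5745+D/2*np.cos(t),.0205+D/2*np.sin(t),zz+dz]) for t in a for zz in(z,z+hh)]);print(nm,dz,np.r_[q.min(0),q.max(0)-q.min(0)].round(0))
E
```

```text
39.3 [ 0.4906 -0.0084  0.1652] phi 18.25 open 0.0665 grip 0.0 [ 0.1 -0.2 -0.2]
y [[285, 33, 77, 81, 1323]]
r [[293, 38, 62, 66, 2343]]
pred collar [290.  39.  64.  69.] spacer [283.  35.  78.  83.]
pred collar [289.  37.  66.  70.] spacer [282.  33.  79.  84.]
pred collar [288.  35.  67.  72.] spacer [282.  31.  81.  86.]
side r [[278, 198, 15, 14, 120]]
side y [[276, 206, 19, 13, 116]]
collar 0 [277. 196.  17.  18.]
collar 0.006 [277. 194.  17.  18.]
spacer 0 [275. 201.  21.  20.]
spacer 0.006 [274. 199.  22.  20.]
```

```bash
python3 -c "
from station import *
print(finish_job())"
```

```text
the job is handed in; nothing more can be done
None
```

I handed the job in at about 39 s: all five chips are in the trough, the scraper stands upright within about 2 mm of the mat's middle, and the spacer and then the collar are down on the post; contact force and final images both fit fully home, and I never moved to the glue bottle or trivet.

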